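# Spin check: start the washer and hold the vibration pen on its measuring pad

## Robot

A 6-joint arm with a two-finger parallel gripper is mounted at the origin on the work surface. World frame = base frame: x ahead of the robot, y to its left, z up, the work surface at z = 0. Lengths are in m, angles in rad, forces in N, time in s.
With the tool pointing down it reaches from about 0.25 to 0.725 m from the base axis. Payload 4 kg.
Tool frame: the origin (TCP) lies on the front face of the gripper's body, between the roots of the fingers; the fingertips stand 73 mm ahead of it and the grasp point (between the pads) lies 54 mm ahead of it; z points along the fingers, y is the direction in which the jaws open and shut (so a half turn about z gives the same grasp; the last joint's range is limited). The gripper opens to 85 mm and grips with 20 to 120 N. Pads are 22 mm wide; open, the fingers measure 114 mm over their backs; the gripper's body (76 mm by 85 mm) begins 54 mm behind the grasp point. The pads swing forward as they close: fully open they stand 13 mm farther back than shut.
Start: joints at [1.158, 0.241, 0.005, 1.335, 0, 1.571], TCP at [0.201, 0.458, 0.304] pointing down, gripper open.
Joint ranges: [-2.72, 2.72], [-1.05, 1.87], [-1.09, 1.28], [-1.99, 2.15], [-1.42, 1.44], [-3.14, 3.14]. Speed limits (rad/s): [2.79, 2.79, 3.14, 3.14, 3.14, 3.14].

## Interface

Orientations are given as a unit quaternion [x, y, z, w].
In Python, from workcell import sensors, camera, order gives the robot as it stands. The module is installed in compiled form; this text tells all that it offers.
- The arm moves only by the shell command python3 -m inch 'ROWS'. ROWS is JSON, one flat list of numbers, 5 for each row, row after row: the opening, from -1 (shut) to 1 (fully open), then the shift along the tool's x, y, z in mm, then the turn about the tool's z in units of 6 degrees (1.0 is 6 degrees). A call has 1 to 8 rows; each row is the pose to reach, as a shift and turn from the pose commanded when the call began, along the tool's axes at that moment; what a row does not reach only later rows make up. A row lasts 1/10 s, in which the tool goes at most 50 mm and 8.59 degrees, less where a joint would pass 70% of its speed; a pose out of reach is approached as far as the arm can. A call with a gripper value outside its range is refused whole. The fingers move at their own pace and stop on an object; the grip force is fixed at half the most. Time passes only in rows, so rows that repeat a pose let the fingers close. It gives the time, the measured TCP pose, the force and the opening at its end, in the units of the state.
- sensors.get_obs(): the state, without advancing time (a new reading comes with each control period).
- camera(name): name is "side" or "top" or "wrist"; returns a dict with "pixels" (384x512x3 uint8, red, green, blue), "intrinsics" (3x3 intrinsics, pixels), "k1" (the pictures are not rectified: a ray, as slopes to the right and down, at radius r is drawn at 1 + k1 r^2 times it, then the intrinsics apply), "extrinsics" (4x4, takes a point from camera to world coordinates). Camera axes: x right, y down, z forward; pixel columns grow to the right and rows downward; lengths in m; the calibration is good to about 2 mm. A picture is of the moment at which its call begins. There is no depth.
- order.job_done(): hands the job in, once; it reports no verdict.
The state is a dict: "clock": time; "joint_pos": joint angles; "joint_vel": joint speeds; "tau": joint torques, N m; "eef_pos": TCP position; "tool_rot": TCP orientation; "ft_force": force on the tool from outside, world axes, zero at the start; "ft_torque": the same for the moment, N m; "grip_width": finger opening in m.
Only numpy, scipy, OpenCV 4.12 (cv2) and the standard library are available. Lean on these libraries where they do the work, as an engineer would, in place of code of your own. Each camera call takes 0.05 s, during which the arm holds its last target.

## Task

Run a spin check on the washer: press fully down and let go, one at a time, the round power key, then the spin key (the square key beside the long one), then the long start key, and leave the other square key alone. Then take the vibration pen out of the chrome rack and hold it upright with its tip on the centre dot of the round steel measuring pad on the washer's top, pressing lightly so that the sprung probe is about half way in. Keep it there steadily for about three seconds and finish still holding it in place, with the scoops, bottle and bull's-eye level left where they are.

Things in the scene. Friction and masses are not known exactly. Their poses are not given: they have to be found in the camera images.
- washer: compact top-loading washer, white, fixed, 480 mm deep (x) by 500 wide (y); origin at the middle of its flat top deck, 60 mm above the ledge; x from its front edge (nearest the robot) to its back, z up. Keys run along its front edge; behind is the shut lid, 305 x 345 mm and 10 mm above the deck (hinge cover 13), with a bare 77 mm strip of deck on each side of it
- key_power_top (a point): power key: the round one, 28 mm across, at the +y end of the key row. This point: middle of its top face, 10 mm above the deck. Sprung, 5 mm of travel straight down, 2 N to start moving, 4.5 N fully down; springs back.
- key_power (a joint): travel of the power key in m: 0 up, 0.005 fully down
- key_level_top (a point): water-level key: the square one (26 mm) between the power key and the spin key, 75 mm from the power key; not to be pressed. This point: middle of its top face, 10 mm above the deck. Sprung, 5 mm of travel straight down, 2 N to start moving, 4.5 N fully down; springs back.
- key_level (a joint): travel of the water-level key in m: 0 up, 0.005 fully down
- key_spin_top (a point): spin key: the square one (26 mm) next to the long key, 65 mm from the other square key. This point: middle of its top face, 10 mm above the deck. Sprung, 5 mm of travel straight down, 2 N to start moving, 4.5 N fully down; springs back.
- key_spin (a joint): travel of the spin key in m: 0 up, 0.005 fully down
- key_start_top (a point): start key: the long one, 60 mm along the row by 26 mm, 105 mm from the spin key, at the -y end of the key row beside a dark display window. This point: middle of its top face, 10 mm above the deck. Sprung, 5 mm of travel straight down, 2 N to start moving, 4.5 N fully down; springs back.
- key_start (a joint): travel of the start key in m: 0 up, 0.005 fully down
- pad_top (a point): steel measuring pad, a flat plain disc 27 mm across and 5 mm thick stuck to the washer's deck on the bare strip left or right of the lid; this point is the middle of its top face, 5 mm above the deck, marked by a dark dot 6 mm across
- pad: the same measuring pad; origin at the centre of its underside, on the deck
- rack: chrome slotted rack bolted to the ledge on the robot's left: plate 260 mm long (its x) by 90 (its y) by 6 on four thin legs, plate top 120 mm above the ledge; origin on the ledge under its centre. Three 22 mm square slots along its x at -75, 0 and +75 mm: the pen hangs in one, scoops stand in the other two
- pen_center (a point): centre of the vibration pen's grey head, a box 36 mm (x, along the rack) by 26 (y, across it) by 70 tall, hanging upright in a rack slot with its flat underside on the plate, so 35 mm above the plate. z points up, away from the tip, which lies 108 mm below this point along the axis while the probe is out. Nothing stands beside the head across the rack: grip the 26 mm from above
- pen: the whole pen, 130 to 215 g: below the head a black barrel 15.6 mm across and 45 mm long, below that a sprung steel probe 7.6 mm across and 28 mm long; origin at the centre of the head, same axes as pen_center
- pen_tip (a point): rounded end of the pen's steel probe; moves up the pen's axis as the probe is pushed in
- probe (a joint): how far the probe is pushed into the pen in m: 0 out, 0.008 fully in; its spring takes 1.6 N to start, 3.2 N half way in (0.004) and 4.8 N at 0.008, where it meets a hard stop
- scoop0_cup (a point): white plastic scoop with a square cup, 46 x 46 mm and 42 mm deep, lying over a slot of the rack with its mouth to the rack's +y and its handle down through the slot; this point is the centre of the cup, 23 mm above the plate; the cup's top is 46 mm above the plate
- scoop1_cup (a point): second scoop, the same
- bottle_center (a point): closed glass bottle 60 mm across and 170 mm tall, standing on the ledge beyond the rack; this point is half-way up
- level_center (a point): round bull's-eye level, black case 36 mm across and 14 mm tall with a glass window, lying loose on the bare strip of the washer's deck on the other side of the lid from the measuring pad; this point is half-way up
There are look-alikes about, which are no part of the job. Of the things that look like the pen, the smallest one is meant.

How it is judged:
On the way, in this order (a step that is already met when the one before it is completed fails the run):
1. the round power key is pressed fully down, alone (value of joint key_power above 0.0035 m and value of joint each of key_level, key_spin, key_start below 0.0015 m), for 0.05 s.
2. power key let go, the spin key is pressed fully down, alone (value of joint key_spin above 0.0035 m and value of joint each of key_power, key_level, key_start below 0.0015 m), for 0.05 s.
3. spin key let go, the long start key is pressed fully down, alone (value of joint key_start above 0.0035 m and value of joint each of key_power, key_level, key_spin below 0.0015 m), for 0.05 s.
4. all keys let go, the pen is drawn up out of its slot in the fingers (height (world z) of pen_tip above 0.115 m and contact force between the fingers and pen above 1 N and value of joint each of key_power, key_level, key_spin, key_start below 0.0015 m), for 0.1 s.
5. the pen is held upright on the pad's centre with light force for two seconds (horizontal distance between pen_tip and pad_top below 0.006 m and angle between pen_center's own z axis and vertical below 0.1 rad and height (world z) of pen_center above 0.15 m and contact force between pen and pad between 1.5 and 7 N and value of joint probe between 0.0015 and 0.0068 m and contact force between the fingers and pen above 1 N and contact force between pen and rack below 0.1 N and contact force between pen and washer below 0.1 N), for 2 s.
At the end, for the whole second after the job is handed in: The fingers hold the pen still within 0.1 rad of upright, tip within 6 mm of the pad's centre, bearing on nothing but the pad with 1.5 to 7 N, probe 1.5 to 6.8 mm in, for two seconds and through the last one. Keys up; scoops, bottle and level within 25 mm of their starts (all of step 5 and linear speed of pen below 0.02 m/s and value of joint each of key_power, key_level, key_spin, key_start below 0.0015 m and distance of each of scoop0_cup, scoop1_cup, bottle_center, level_center from where it was at the start of the episode below 0.025 m); the arm keeps its last pose, push and grip.
It fails at once if the water-level key (the other square key) is pressed (value of joint key_level above 0.0025 m).
It fails at once if the pen is rammed onto the pad or the washer (over 20 N) (contact force between pen and pad above 20 N or contact force between pen and washer above 20 N).
It fails at once if a scoop, the bottle or the level is shifted more than 25 mm (distance of any of scoop0_cup, scoop1_cup, bottle_center, level_center from where it was at the start of the episode above 0.025 m).
It also fails if it takes over 67 s, if anything falls off the work surface, if the arm or the gripper's body presses on something with over 40 N, if the wrist force passes 120 N, or if a joint passes its speed limit or range.

## Working session

There is one attempt and no reset: what is moved stays moved. The work goes in short steps, Python scripts to look and compute and a shell command to move; the robot and the scene stay as the last step left them, time stands still between calls to the robot, and variables do not carry over. Pictures are saved under pics/ and viewed, and the job is handed in when it is done.

```bash
mkdir -p pics
cat > h.py <<'E'
import numpy as np, cv2
from workcell import sensors, camera, order
def snap(n,f):
    c=camera(n); cv2.imwrite('pics/'+f+'.png',cv2.cvtColor(c['pixels'],cv2.COLOR_RGB2BGR)); 
    np.savez('pics/'+f+'.npz',K=c['intrinsics'],k1=c['k1'],E=c['extrinsics']); return c
def load(f):
    d=np.load('pics/'+f+'.npz'); return d['K'],float(d['k1']),d['E']
def dist(k1): return np.array([k1,0,0,0,0.])
def ray(f,u,v):
    K,k1,E=load(f); p=cv2.undistortPoints(np.array([[[u,v]]],float),K,dist(k1))[0,0]
    return E[:3,3],E[:3,:3]@np.array([p[0],p[1],1])
def atz(f,u,v,z):
    o,d=ray(f,u,v); return o+d*(z-o[2])/d[2]
def proj(f,P):
    K,k1,E=load(f); R=E[:3,:3].T; t=-R@E[:3,3]
    return cv2.projectPoints(np.atleast_2d(np.array(P,float)),cv2.Rodrigues(R)[0],t,K,dist(k1))[0][:,0]
def tri(obs):
    A=np.zeros((3,3));b=np.zeros(3)
    for f,u,v in obs:
        o,d=ray(f,u,v); d=d/np.linalg.norm(d); M=np.eye(3)-np.outer(d,d); A+=M;b+=M@o
    X=np.linalg.solve(A,b); return X,[proj(f,X)[0]-[u,v] for f,u,v in obs]
def crop(f,x0,y0,x1,y1,s,out):
    im=cv2.imread('pics/'+f+'.png')[y0:y1,x0:x1]; cv2.imwrite('pics/'+out+'.png',cv2.resize(im,None,fx=s,fy=s,interpolation=cv2.INTER_CUBIC))
E
python3 - <<'E'
from h import *
np.set_printoptions(precision=4,suppress=True)
print(sensors.get_obs())
for n in ['side','top','wrist']:
    c=snap(n,n+'0'); print(n,c['k1'],c['extrinsics'][:3,3])
E
```

```text
{'clock': 0.0, 'joint_pos': array([1.158 , 0.2414, 0.0037, 1.3352, 0.    , 1.5708]), 'joint_vel': array([ 0.0003,  0.0011, -0.0004, -0.0002, -0.0008,  0.0006]), 'tau': array([ -0.0005, -37.2318,  25.2408,   0.0168,  -0.0001,  -0.    ]), 'eef_pos': array([0.2004, 0.4576, 0.303 ]), 'tool_rot': array([ 0.2049,  0.9788, -0.001 , -0.0002]), 'ft_force': array([-0.1714,  0.2665,  0.3115]), 'ft_torque': array([0.0183, 0.0057, 0.021 ]), 'grip_width': 0.08523265066276785}
side -0.03153371283795768 [ 0.4632 -0.5969  0.9365]
top -0.025115946120384713 [0.3642 0.1238 1.1712]
wrist 0.0053906621721893835 [0.1299 0.4898 0.3724]
```

View pics/side0.png

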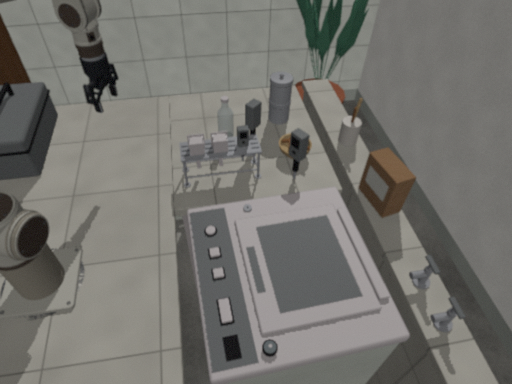

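View pics/top0.png

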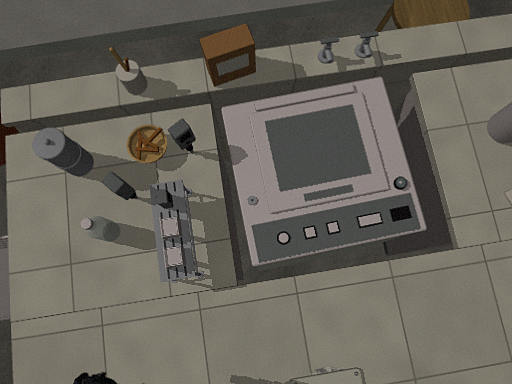

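View pics/wrist0.png

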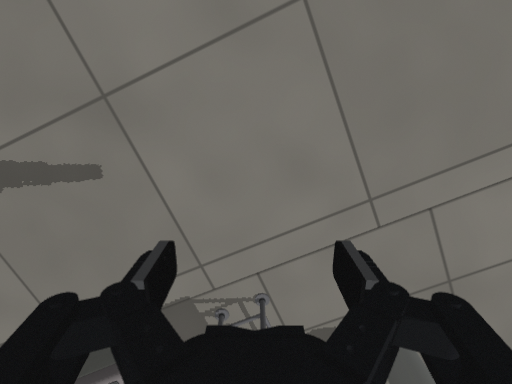

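The three pen-like objects in the side view are at (243,135) in the rack, (253,113) and (299,145). The one in the rack looks smallest. I'll enlarge it to confirm.

Run:
```python
from h import *
crop('top0',90,110,215,290,3.3,'t_rack')
crop('side0',165,80,325,200,5,'s_rack')
crop('top0',220,170,430,270,3.8,'t_keys')
crop('side0',180,190,300,370,3.3,'s_keys')
```

```text
(no output)
```

View pics/t_rack.png

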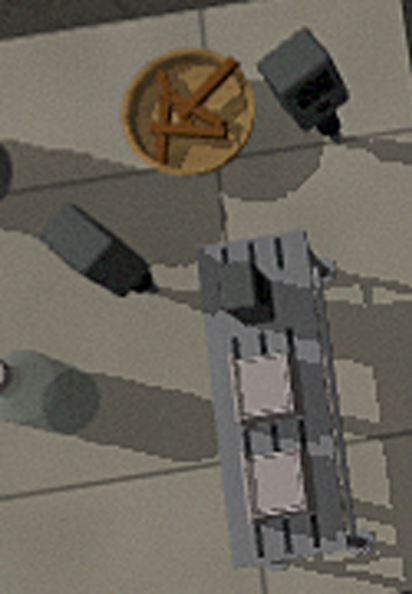

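View pics/s_rack.png

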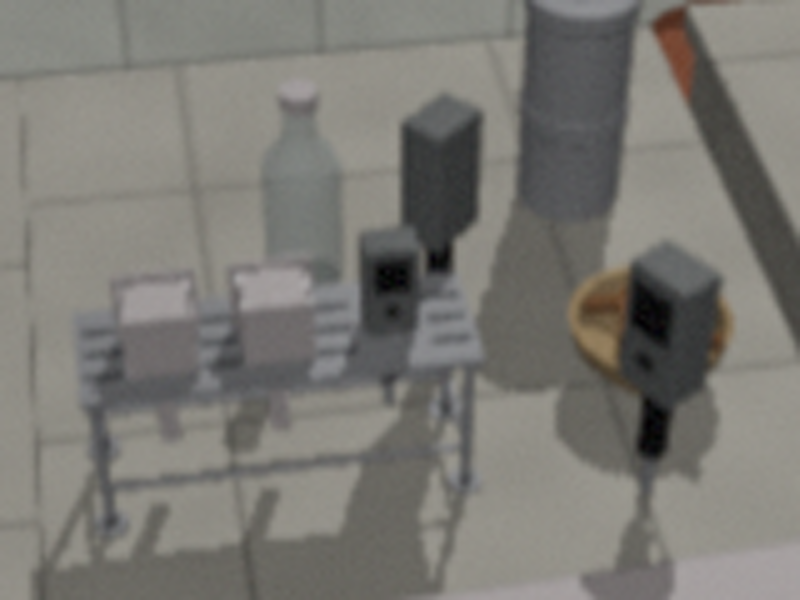

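View pics/t_keys.png

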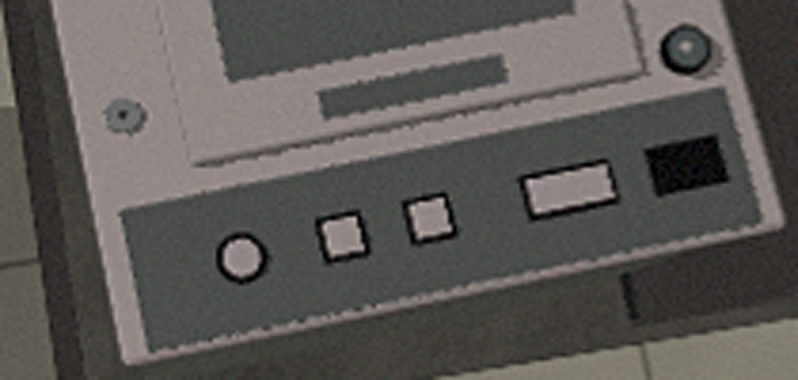

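View pics/s_keys.png

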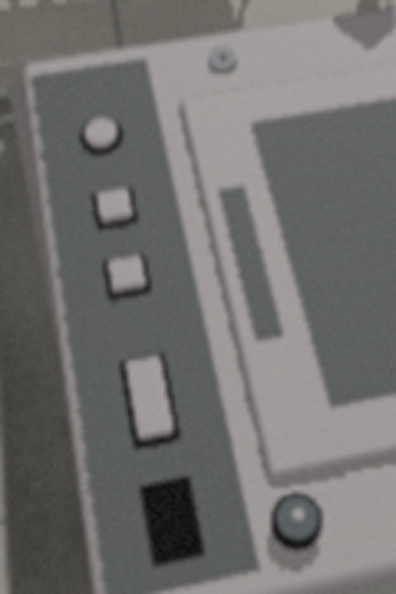

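Run:
```python
from h import *
np.set_printoptions(precision=4,suppress=True)
T={'power':(242,257),'level':(344,238),'spin':(430,219),'start':(569,191),'pad':(125,115),'bull':(687,48)}
S={'power':(101,132),'level':(115,205),'spin':(126,273),'start':(150,398),'pad':(223,60),'bull':(297,520)}
P={}
for k in T:
    a=('top0',220+(T[k][0]+.5)/3.8-.5,170+(T[k][1]+.5)/3.8-.5); b=('side0',180+(S[k][0]+.5)/3.3-.5,190+(S[k][1]+.5)/3.3-.5)
    X,e=tri([a,b]); z={'pad':.065,'bull':.074}.get(k,.07)
    P[k]=(atz(*a,z)+atz(*b,z))/2
    print(k,X,np.abs(e).max(),atz(*a,z),atz(*b,z))
for a,b in [('power','level'),('level','spin'),('spin','start')]: d=P[b]-P[a]; print(a,b,np.linalg.norm(d),np.degrees(np.arctan2(d[0],-d[1])))
crop('top0',145,175,205,290,5,'t_r2')
crop('side0',225,110,275,175,8,'s_r2')
```

```text
power [0.4726 0.0496 0.069 ] 0.2822631151089183 [0.4717 0.0496 0.07  ] [0.4733 0.0491 0.07  ]
level [ 0.4754 -0.0255  0.0682] 0.639496506086914 [ 0.4734 -0.0254  0.07  ] [ 0.4771 -0.0264  0.07  ]
spin [ 0.478  -0.0897  0.0683] 0.2974206545174809 [ 0.477  -0.0894  0.07  ] [ 0.4787 -0.0906  0.07  ]
start [ 0.4827 -0.1945  0.0655] 0.5670412093841151 [ 0.4808 -0.1934  0.07  ] [ 0.484  -0.1964  0.07  ]
pad [0.5902 0.1167 0.0634] 0.22691885413456703 [0.5892 0.1167 0.065 ] [0.5906 0.1156 0.065 ]
bull [ 0.5713 -0.3021  0.073 ] 0.12313112440142504 [ 0.5708 -0.3017  0.074 ] [ 0.5715 -0.3024  0.074 ]
power level 0.07531223707669117 2.10101527237663
level spin 0.0641419699883067 2.3244308387427837
spin start 0.10499103911539225 2.502460998118633
```

View pics/t_r2.png

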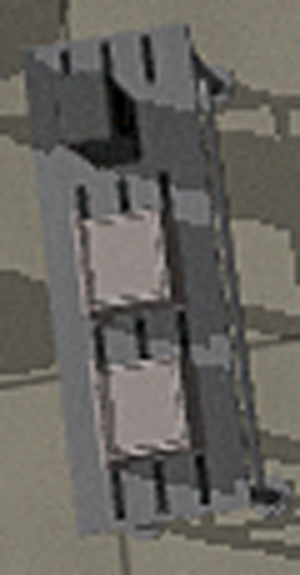

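View pics/s_r2.png

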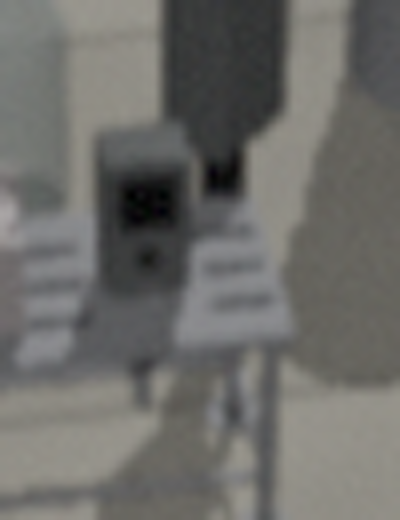

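Run:
```python
from h import *
np.set_printoptions(precision=4,suppress=True)
t=lambda u,v:('top0',145+(u+.5)/5-.5,175+(v+.5)/5-.5)
s=lambda u,v:('side0',225+(u+.5)/8-.5,110+(v+.5)/8-.5)
s5=lambda u,v:('side0',165+(u+.5)/5-.5,80+(v+.5)/5-.5)
C=[atz(*t(*p),.12) for p in [(22,52),(188,25),(252,505),(80,532)]]
print(np.array(C)); c=np.mean(C,0); print('rack c',c,[np.linalg.norm(C[i]-C[i-1]) for i in range(4)])
d=(C[0]+C[1]-C[2]-C[3])[:2]; d/=np.linalg.norm(d); print('dir',d, np.degrees(np.arctan2(d[1],d[0])))
print('pen slot', c[:2]+.075*d)
for p in [(125,262),(147,407)]: print('cup',atz(*t(*p),.166))
print('cup', atz(*s5(155,288),.166),atz(*s5(272,280),.166))
H=[atz(*t(*p),.19) for p in [(62,80),(105,70),(115,137),(78,148)]]; print('head top',np.array(H),np.mean(H,0))
Hs=[atz(*s(*p),.19) for p in [(110,128),(180,124),(190,160),(100,160)]]; print('head side',np.array(Hs),np.mean(Hs,0))
print('bottom edge',atz(*s(105,288),.12),atz(*s(182,292),.12))
```

```text
[[0.663  0.3861 0.12  ]
 [0.6635 0.2958 0.12  ]
 [0.4058 0.2934 0.12  ]
 [0.4062 0.3823 0.12  ]]
rack c [0.5346 0.3394 0.12  ] [np.float64(0.2568052000239425), np.float64(0.09032391518561213), np.float64(0.2576993658305523), np.float64(0.08893647593087084)]
dir [0.9999 0.0121] 0.693378118200425
pen slot [0.6096 0.3403]
cup [0.5332 0.3341 0.166 ]
cup [0.4596 0.3315 0.166 ]
cup [0.463  0.3442 0.166 ] [0.5367 0.3408 0.166 ]
head top [[0.6255 0.3502 0.19  ]
 [0.6271 0.3283 0.19  ]
 [0.5923 0.3271 0.19  ]
 [0.5897 0.3459 0.19  ]] [0.6086 0.3379 0.19  ]
head side [[0.6005 0.3516 0.19  ]
 [0.6283 0.3499 0.19  ]
 [0.6285 0.327  0.19  ]
 [0.5936 0.3323 0.19  ]] [0.6127 0.3402 0.19  ]
bottom edge [0.5956 0.3368 0.12  ] [0.6263 0.3295 0.12  ]
```

```bash
python3 - <<'E'
from h import *
np.set_printoptions(precision=4,suppress=True)
t=lambda u,v:('top0',90+(u+.5)/3.3-.5,110+(v+.5)/3.3-.5)
s5=lambda u,v:('side0',165+(u+.5)/5-.5,80+(v+.5)/5-.5)
print('A',tri([t(75,232),s5(443,117)])); print('B',tri([t(297,62),s5(675,262)]))
print('bottle',tri([t(0,374),s5(300,90)]))
E
python3 -m inch '[-1,-45,-30,0,-1, -1,-90,-60,0,-2, -1,-135,-90,0,-3, -1,-180,-120,0,-4.07, -1,-225,-150,0,-4.07, -1,-270,-180,0,-4.07, -1,-315,-205,0,-4.07, -1,-355,-230,0,-4.07]'
```

```text
A (array([0.668 , 0.4568, 0.1966]), [array([0.0844, 0.3755]), array([ 0.2672, -0.1027])])
B (array([0.7766, 0.2727, 0.2046]), [array([-0.1371, -0.7709]), array([-0.6004,  0.2506])])
bottle (array([0.5761, 0.5296, 0.1772]), [array([-0.2419, -1.1041]), array([-0.7708,  0.2462])])
clock: 0.95
eef_pos: [0.4203, 0.1229, 0.3039]
tool_rot: [-0.007, 1.0, 0.0, 0.0]
ft_force: [1.6, 0.2, 0.3]
grip_width: -0.0
```

```bash
python3 -m inch '[-1,-20,-28,35,0, -1,-39,-55,70,0, -1,-39,-55,110,0, -1,-39,-55,140,0, -1,-39,-55,145,0, -1,-39,-55,145,0, -1,-39,-55,145,0]'
python3 -c "
from h import *
snap('wrist','w1');snap('side','s1');snap('top','t1');print(sensors.get_obs()['eef_pos'],sensors.get_obs()['ft_force'])
crop('s1',170,150,300,300,4,'s1c');crop('t1',230,170,400,270,4,'t1c')"
```

```text
clock: 1.65
eef_pos: [0.4604, 0.0707, 0.1604]
tool_rot: [-0.007, 1.0, 0.0, 0.001]
ft_force: [0.6, 0.6, 1.1]
grip_width: 0.0001
[0.46055436 0.07081138 0.16071434] [ 0.51278101 -0.71464553  0.18638818]
```

View pics/w1.png

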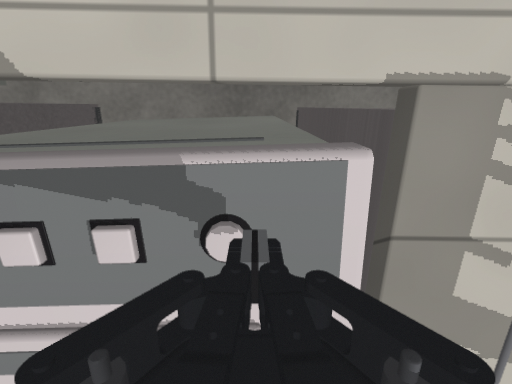

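View pics/s1c.png

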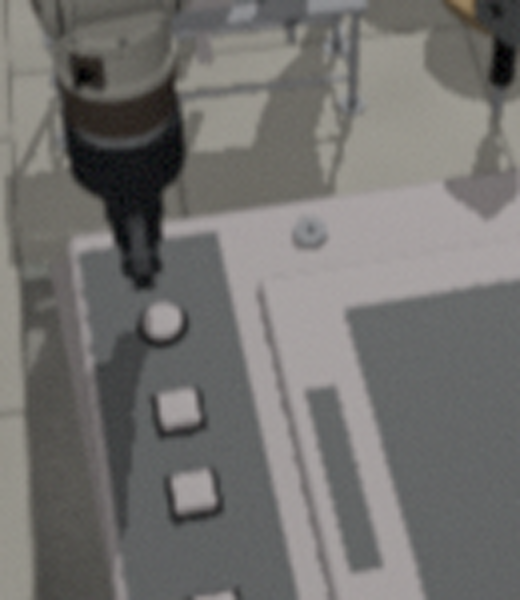

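```bash
python3 -m inch '[-1,-12,-21,0,0, -1,-12,-21,8,0, -1,-12,-21,14,0, -1,-12,-21,18,0, -1,-12,-21,18,0, -1,-12,-21,18,0]'
```

```text
clock: 2.4
eef_pos: [0.4713, 0.0498, 0.141]
tool_rot: [-0.007, 1.0, -0.0, -0.0]
ft_force: [-1.0, -0.9, 2.3]
grip_width: -0.0001
```

```bash
python3 -m inch '[-1,0,0,2,0, -1,0,0,3.5,0, -1,0,0,3.5,0, -1,0,0,3.5,0]'
```

```text
clock: 2.8
eef_pos: [0.4713, 0.0498, 0.1377]
tool_rot: [-0.007, 1.0, 0.0, -0.0]
ft_force: [-2.7, 0.3, 4.4]
grip_width: 0.0001
```

```bash
python3 -m inch '[-1,0,0,1.5,0, -1,0,0,1.5,0, -1,0,0,1.5,0]'; python3 -m inch '[-1,0,0,1,0, -1,0,0,1,0, -1,0,0,1,0]'
```

```text
clock: 3.1
eef_pos: [0.4713, 0.0497, 0.1375]
tool_rot: [-0.007, 1.0, 0.0, 0.0]
ft_force: [-6.6, 0.1, 16.1]
grip_width: 0.0001
clock: 3.4
eef_pos: [0.4713, 0.0497, 0.1374]
tool_rot: [-0.007, 1.0, 0.0, 0.0]
ft_force: [-9.3, -0.4, 23.3]
grip_width: -0.0001
```

```bash
python3 -m inch '[-1,0,0,-15,0, -1,0,0,-30,0, -1,-2,-45,-30,0, -1,-4,-90,-30,0, -1,-5,-140,-30,0, -1,-5,-140,-30,0, -1,-5,-140,-30,0]'
python3 -c "
from h import *
snap('wrist','w2')"
```

```text
clock: 4.1
eef_pos: [0.4783, -0.0916, 0.1645]
tool_rot: [-0.005, 1.0, 0.0, -0.0]
ft_force: [0.7, -0.1, -1.2]
grip_width: 0.0
```

View pics/w2.png

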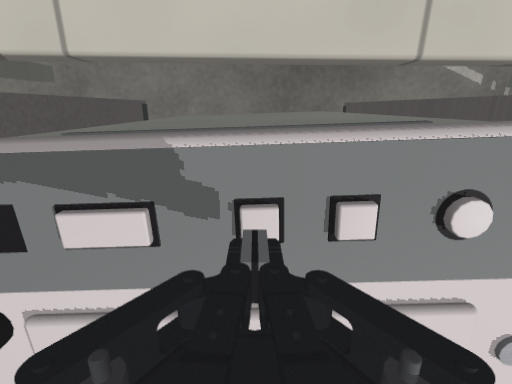

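Wrist view: the fingertips (255,235) are over the spin key (260,220). The long key is at (105,228), the level key at (357,220) and the power key at (468,217). Now pressing.

```bash
python3 -m inch '[-1,0,0,10,0, -1,0,0,20,0, -1,0,0,24,0, -1,0,0,27,0, -1,0,0,28.5,0, -1,0,0,28.5,0, -1,0,0,28.5,0, -1,0,0,28.5,0]'
```

```text
clock: 4.95
eef_pos: [0.478, -0.0892, 0.1375]
tool_rot: [-0.007, 1.0, 0.001, -0.0]
ft_force: [-4.8, 2.4, 13.1]
grip_width: 0.0002
```

Spin bottomed out: 13 N at the same 0.1375 height. Next is the start key.

```bash
python3 -m inch '[-1,0,0,-15,0, -1,0,0,-28,0, -1,-2,-45,-28,0, -1,-3,-90,-28,0, -1,-3,-105,-28,0, -1,-3,-105,-28,0, -1,-3,-105,-28,0, -1,-3,-105,-20,0]'
python3 -m inch '[-1,0,0,10,0, -1,0,0,15,0, -1,0,0,18,0, -1,0,0,20,0, -1,0,0,20,0, -1,0,0,20,0, -1,0,0,20,0]'
```

```text
clock: 5.75
eef_pos: [0.4834, -0.1944, 0.1568]
tool_rot: [-0.007, 1.0, -0.0, 0.001]
ft_force: [-0.5, -0.1, -0.1]
grip_width: 0.0001
clock: 6.45
eef_pos: [0.4824, -0.1942, 0.1376]
tool_rot: [-0.007, 1.0, 0.001, -0.0]
ft_force: [-3.3, 3.9, 11.4]
grip_width: -0.0002
```

```bash
python3 -m inch '[-1,0,0,-30,0, -1,0,0,-70,0, -1,-15,40,-95,0, -1,-25,85,-110,0, -1,-35,130,-130,0, -1,-45,175,-150,0, -1,-55,220,-165,0, -1,-65,265,-165,0]'
python3 -m inch '[0,-15,45,0,0, 1,-28,90,0,0, 1,-40,135,0,0, 1,-50,180,0,0, 1,-55,220,0,0, 1,-60,260,0,0,1,-60,265,0,0, 1,-60,265,0,0]'
python3 -m inch '[1,0,0,0,0, 1,0,0,0,0]'
```

```text
clock: 7.25
eef_pos: [0.5455, 0.0726, 0.3041]
tool_rot: [-0.007, 1.0, 0.0, 0.003]
ft_force: [1.4, -0.2, -0.8]
grip_width: 0.0002
clock: 8.05
eef_pos: [0.6002, 0.3379, 0.2999]
tool_rot: [-0.008, 1.0, -0.001, -0.001]
ft_force: [-0.5, -0.0, -0.6]
grip_width: 0.0853
clock: 8.25
eef_pos: [0.601, 0.3348, 0.3018]
tool_rot: [-0.006, 1.0, -0.0, 0.0]
ft_force: [-0.2, 1.1, 0.1]
grip_width: 0.0855
```

```bash
python3 -c "
from h import *
snap('wrist','w3');snap('top','t3');snap('side','s3')
crop('t3',130,140,290,260,5,'t3c');crop('s3',165,60,325,180,5,'s3c');print(sensors.get_obs()['eef_pos'])
"
```

```text
[0.60111834 0.33489612 0.30205096]
```

View pics/w3.png

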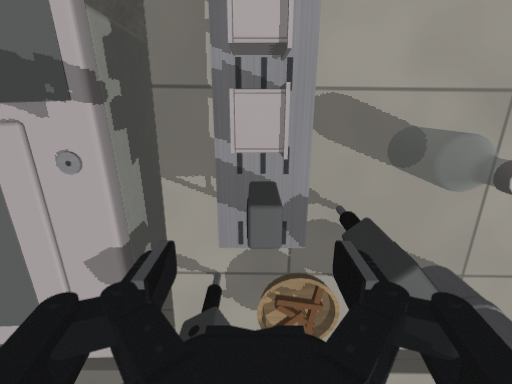

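View pics/s3c.png

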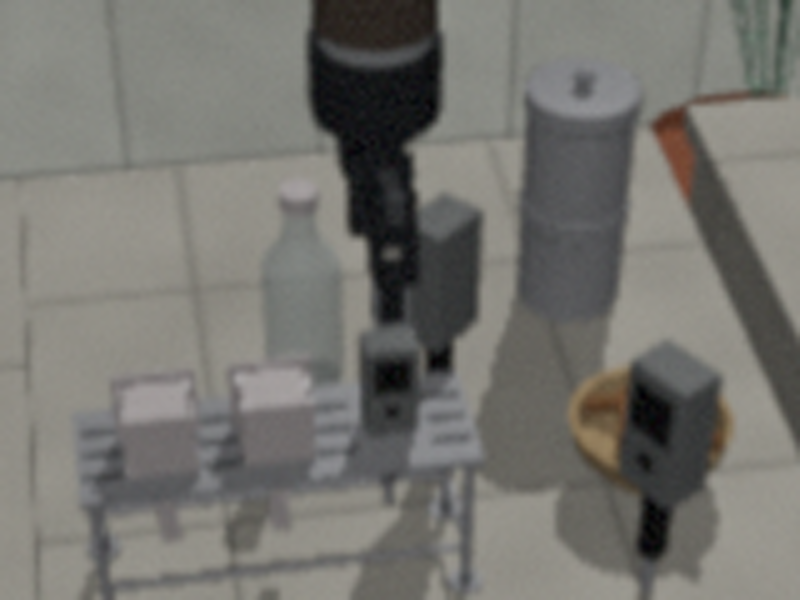

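```bash
python3 -c "
from h import *
crop('w3',220,160,310,260,6,'w3c');crop('w3',45,140,95,185,10,'w3p')
np.set_printoptions(precision=4,suppress=True)
H=np.array([atz('w3',*p,.19) for p in [(249,200),(280,200),(282,246),(250,246)]]);print(H,H.mean(0))
print('pad',atz('w3',68,162,.065))
print('cups',atz('w3',260,121,.166))
"
```

```text
[[0.5871 0.3321 0.19  ]
 [0.5868 0.3541 0.19  ]
 [0.6233 0.3571 0.19  ]
 [0.6235 0.3331 0.19  ]] [0.6052 0.3441 0.19  ]
pad [0.5872 0.1227 0.065 ]
cups [0.5339 0.3394 0.166 ]
```

View pics/w3c.png

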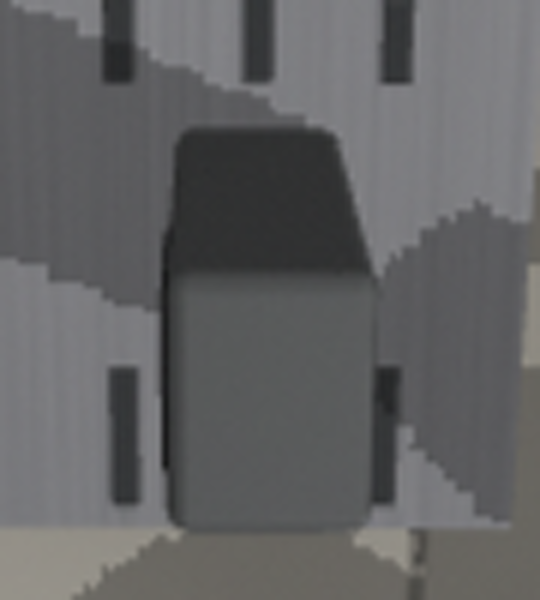

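View pics/w3p.png

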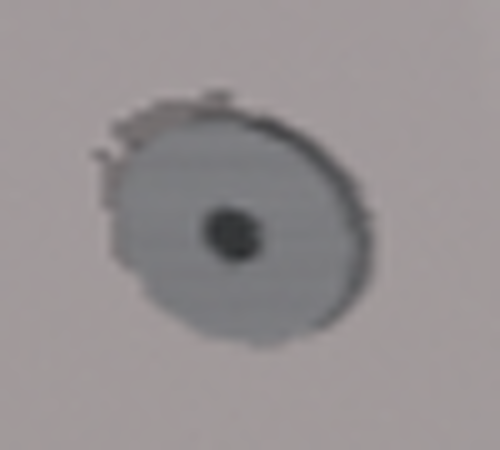

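```bash
python3 -c "
from h import *
print(atz('w3',265.5,226.6,.19), atz('w3',68,163.2,.065))"
python3 -m inch '[1,-8,5,0,0, 1,-8,5,0,0, 1,-8,5,20,0, 1,-8,5,45,0, 1,-8,5,65,0, 1,-8,5,80,0, 1,-8,5,80,0, 1,-8,5,80,0]'
python3 -c "
from h import *
snap('wrist','w4');snap('side','s4')
crop('s4',165,60,325,180,5,'s4c');print(sensors.get_obs()['eef_pos'])
"
```

```text
[0.60752872 0.34431332 0.19      ] [0.58855802 0.12246277 0.065     ]
clock: 9.2
eef_pos: [0.6087, 0.341, 0.2217]
tool_rot: [-0.006, 1.0, -0.0, -0.0]
ft_force: [0.2, -0.3, -0.2]
grip_width: 0.0857
[0.60929979 0.34144484 0.22306171]
```

View pics/w4.png

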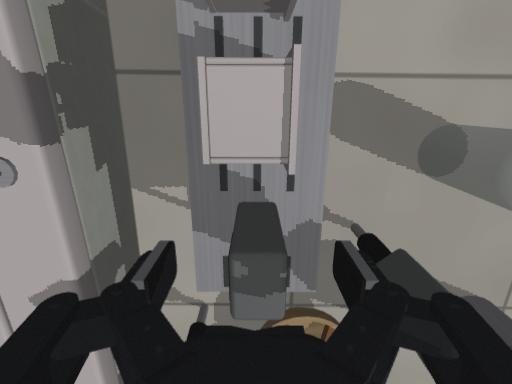

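View pics/s4c.png

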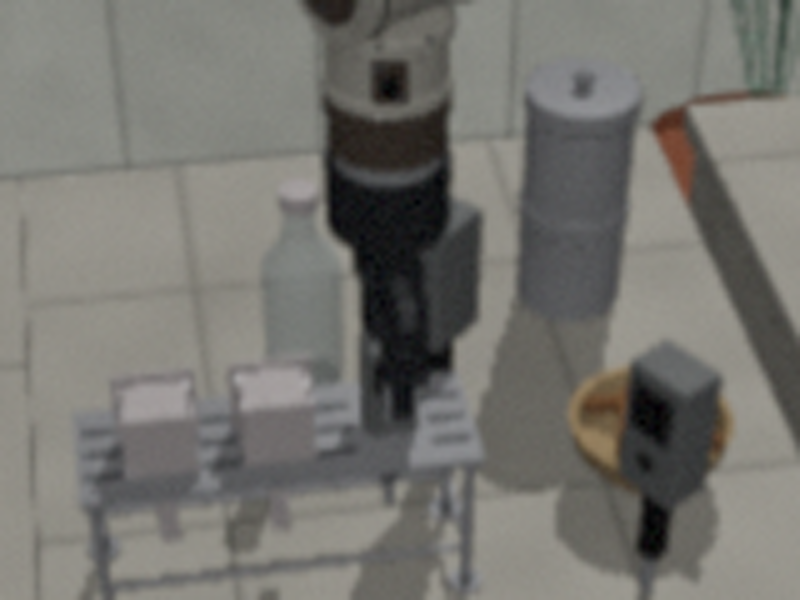

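```bash
python3 -c "
from h import *
crop('w4',200,190,320,330,5,'w4c')
for p in [(.609,.341-.05,.16),(.609,.341,.19),(.600,.291,.16)]: print(((proj('s4',p)[0]-[165,60])*5))
"
```

```text
[394.97649727 424.68109508]
[382.42108379 336.90176866]
[380.73227846 426.1321509 ]
```

View pics/w4c.png

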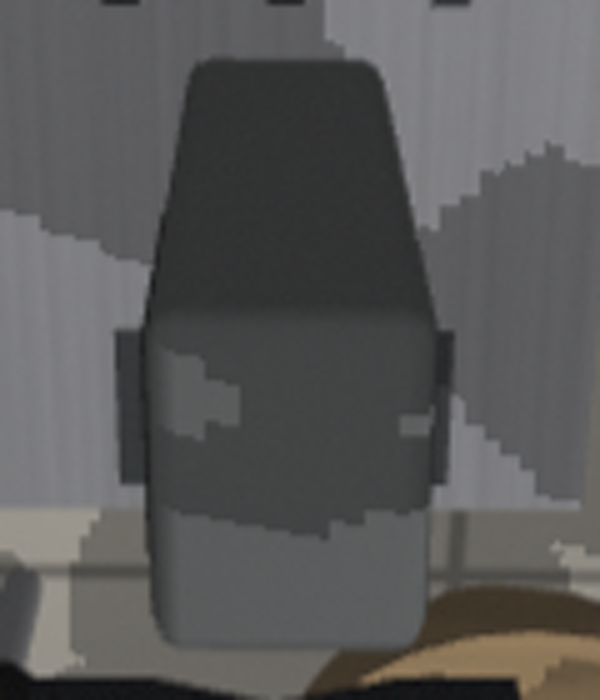

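```bash
python3 -c "
from h import *
for p in [(258,286),(258,252.4),(258,319.6),(229.6,286),(286.4,286)]: print(atz('w4',*p,.19))
print(sensors.get_obs()['eef_pos'])
K,k,E=load('w4');print(E.round(3))
"
```

```text
[0.60682179 0.34381807 0.19      ]
[0.59016913 0.34352301 0.19      ]
[0.62497273 0.34413939 0.19      ]
[0.60698449 0.33132826 0.19      ]
[0.60665328 0.35630941 0.19      ]
[0.60929979 0.34144484 0.22306171]
[[-0.014  0.954  0.3    0.532]
 [ 1.     0.013  0.005  0.341]
 [ 0.001  0.3   -0.954  0.291]
 [ 0.     0.     0.     1.   ]]
```

```bash
python3 -m inch '[1,1,1,8,0, 1,1,1,15,0, 1,1,1,15,0, 1,1,1,15,0]'; python3 -m inch '[-1,0,0,0,0, -1,0,0,0,0,-1,0,0,0,0,-1,0,0,0,0,-1,0,0,0,0,-1,0,0,0,0,-1,0,0,0,0,-1,0,0,0,0]'
python3 -c "
from h import *
snap('wrist','w5')"
```

```text
clock: 9.7
eef_pos: [0.6075, 0.3423, 0.2059]
tool_rot: [-0.007, 1.0, -0.0, -0.0]
ft_force: [0.6, -0.2, 0.4]
grip_width: 0.0858
clock: 10.5
eef_pos: [0.6079, 0.3424, 0.2067]
tool_rot: [-0.007, 1.0, 0.0, 0.0]
ft_force: [0.6, 0.5, 2.2]
grip_width: 0.0256
```

View pics/w5.png

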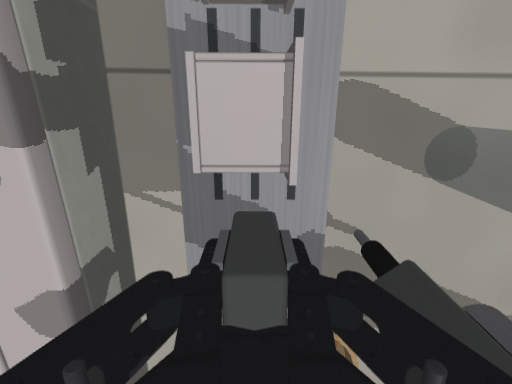

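Gripped at 25.6 mm, with the head squarely between the pads. Lifting straight up.

```bash
python3 -m inch '[-1,0,0,-8,0, -1,0,0,-20,0, -1,0,0,-33,0, -1,0,0,-46,0, -1,0,0,-60,0, -1,0,0,-75,0, -1,0,0,-90,0, -1,0,0,-105,0]'
python3 -m inch '[-1,0,0,0,0,-1,0,0,0,0,-1,0,0,0,0]'
python3 -c "
from h import *
snap('side','s6');snap('top','t6');crop('s6',195,60,325,160,6,'s6c')
print(sensors.get_obs()['ft_force'])"
```

```text
clock: 11.35
eef_pos: [0.6078, 0.3424, 0.3134]
tool_rot: [-0.007, 1.0, 0.0, 0.001]
ft_force: [0.5, -0.3, -1.1]
grip_width: 0.0253
clock: 11.65
eef_pos: [0.6075, 0.3422, 0.3105]
tool_rot: [-0.007, 1.0, -0.0, -0.001]
ft_force: [-0.8, 0.0, -2.9]
grip_width: 0.0252
[-0.18226824 -0.25789492 -0.77733618]
```

View pics/s6c.png

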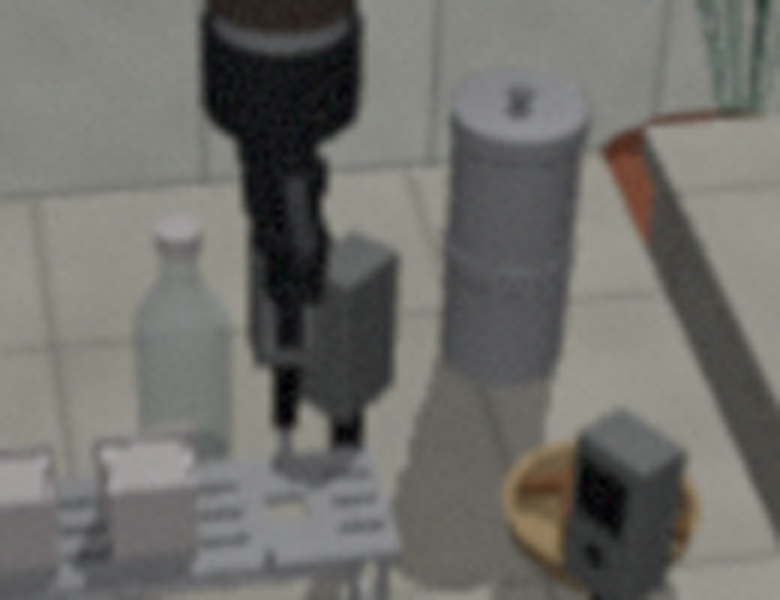

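```bash
python3 -m inch '[-1,4,-25,0,0, -1,8,-60,0,0, -1,12,-100,0,0, -1,15,-140,0,0, -1,18,-180,0,0, -1,20,-210,0,0, -1,20.5,-225,0,0, -1,20.5,-225,20,0]'
python3 -m inch '[-1,0,0,20,0,-1,0,0,30,0,-1,0,0,30,0,-1,0,0,30,0,-1,0,0,30,0,-1,0,0,30,0]'
python3 -c "
from h import *
for n in ['side','top','wrist']: snap(n,n[0]+'7')
o=sensors.get_obs();print(o['ft_force'],o['eef_pos'])
crop('s7',215,150,285,225,8,'s7c');crop('t7',220,160,290,220,10,'t7c')"
```

```text
clock: 12.55
eef_pos: [0.5916, 0.1152, 0.2941]
tool_rot: [-0.005, 1.0, 0.0, 0.003]
ft_force: [0.2, 0.3, -1.9]
grip_width: 0.0254
clock: 13.15
eef_pos: [0.5908, 0.1175, 0.2625]
tool_rot: [-0.007, 1.0, 0.0, 0.001]
ft_force: [-0.5, 0.0, -2.2]
grip_width: 0.0255
[-0.98194002 -0.39611269 -1.30317009] [0.59047206 0.11723726 0.26204931]
```

View pics/s7c.png

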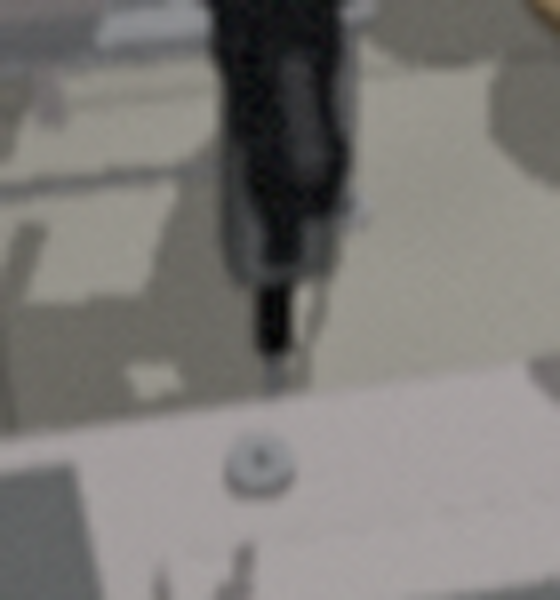

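View pics/t7c.png

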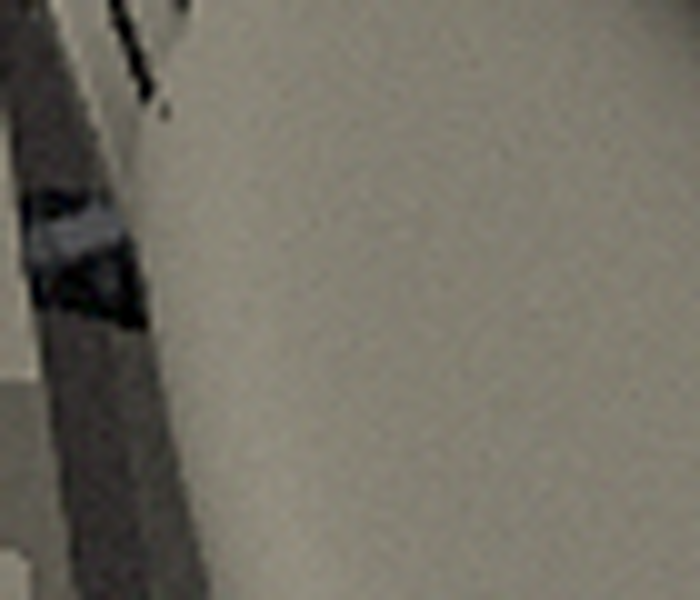

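View pics/w7.png

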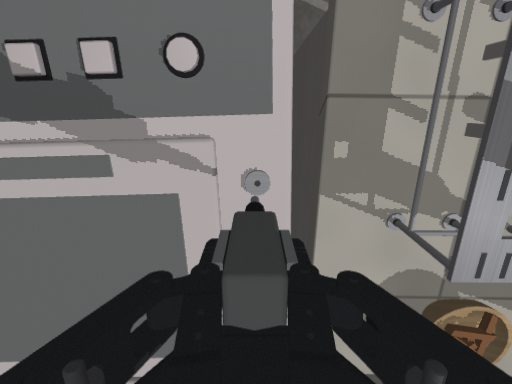

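```bash
python3 -c "
from h import *
np.set_printoptions(precision=4,suppress=True)
crop('w7',225,160,290,225,9,'w7c')
s=lambda u,v:('s7',215+(u+.5)/8-.5,150+(v+.5)/8-.5)
D=s(260,457);T=s(273,395)
print('dot side',atz(*D,.065),'wrist',atz('w7',257,183,.065),tri([D,('w7',257,183)]))
print('tip side',atz(*T,.1024),'wrist',atz('w7',255,199,.1024),tri([T,('w7',255,199)]))
print('tcp proj wrist', proj('w7',[.5905,.1172,.1024]))
"
```

```text
dot side [0.5909 0.1201 0.065 ] wrist [0.5882 0.1215 0.065 ] (array([0.5901, 0.1217, 0.0625]), [array([-0.3509,  0.157 ]), array([0.1614, 1.1069])])
tip side [0.595  0.1177 0.1024] wrist [0.5926 0.1194 0.1024] (array([0.5945, 0.1196, 0.0997]), [array([-0.2749,  0.148 ]), array([0.1937, 0.9904])])
tcp proj wrist [[252.624  196.7368]]
```

View pics/w7c.png

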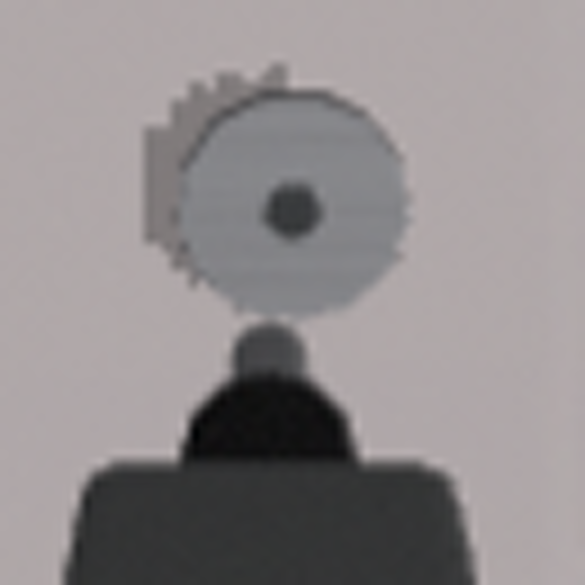

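```bash
python3 -m inch '[-1,4,2.5,0,0,-1,4,2.5,10,0,-1,4,2.5,20,0,-1,4,2.5,24,0,-1,4,2.5,24,0,-1,4,2.5,24,0,-1,4,2.5,24,0]'
python3 -c "
from h import *
for n in ['side','wrist']: snap(n,n[0]+'8')
o=sensors.get_obs();print(o['ft_force'],o['eef_pos'])
crop('s8',225,180,275,225,12,'s8c');crop('w8',225,150,290,225,8,'w8c')"
```

```text
clock: 14.0
eef_pos: [0.5865, 0.1195, 0.2377]
tool_rot: [-0.007, 1.0, 0.0, 0.0]
ft_force: [0.6, -1.2, -1.8]
grip_width: 0.0256
[-0.01035239 -0.44230862 -1.18212381] [0.58649066 0.11959154 0.23784725]
```

View pics/s8c.png

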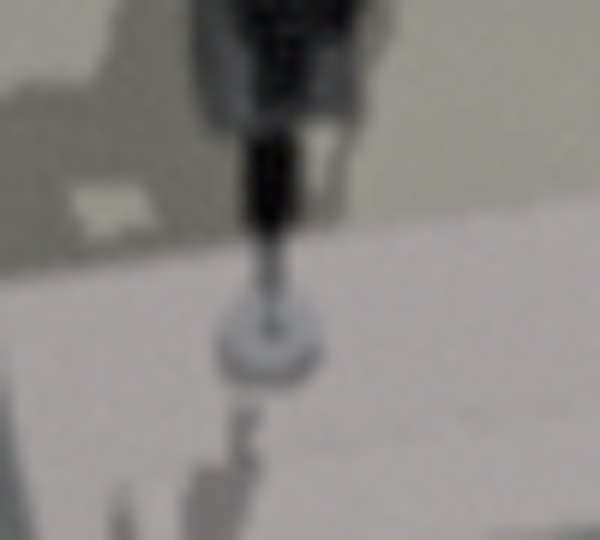

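View pics/w8c.png

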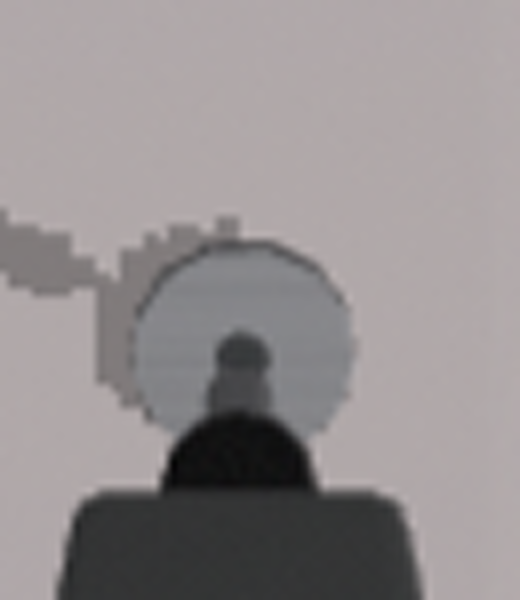

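```bash
python3 -c "
from h import *
np.set_printoptions(precision=4,suppress=True)
w=lambda u,v:('w8',225+(u+.5)/8-.5,150+(v+.5)/8-.5)
s=lambda u,v:('s8',225+(u+.5)/12-.5,180+(v+.5)/12-.5)
D=atz(*w(243,355),.065);print('dot w',D)
D2=atz(*s(271,326),.065);print('dot s',D2)
for z in (.0775,.082): 
  print(z,(proj('w8',[D[0],D[1],z])[0]-[225,150]+.5)*8-.5,(proj('s8',[D2[0],D2[1],z])[0]-[225,180]+.5)*12-.5)
"
```

```text
dot w [0.5879 0.1216 0.065 ]
dot s [0.591  0.1199 0.065 ]
0.0775 [243.3369 389.3868] [271.4286 293.6846]
0.082 [243.4664 402.6086] [271.5847 281.9202]
```

```bash
python3 -m inch '[-1,0,0,4,0,-1,0,0,8,0,-1,0,0,10,0,-1,0,0,12,0,-1,0,0,13,0,-1,0,0,14,0,-1,0,0,14,0,-1,0,0,14,0]'
python3 -c "
from h import *
o=sensors.get_obs();print(o['ft_force'],o['eef_pos'])"
```

```text
clock: 14.9
eef_pos: [0.5862, 0.1195, 0.2237]
tool_rot: [-0.007, 1.0, -0.0, 0.0]
ft_force: [-0.8, -0.9, 0.0]
grip_width: 0.0254
[-0.84100787 -0.9135085   0.01967288] [0.58618703 0.11951949 0.2236715 ]
```

```bash
for i in 1 2 3 4; do python3 -m inch '[-1,0,0,0,0]' | grep -E 'force|eef'; done; python3 -m inch '[-1,0,0,1.5,0,-1,0,0,1.5,0]' >/dev/null; for i in 1 2 3 4 5; do python3 -m inch '[-1,0,0,0,0]' | grep -E 'force|eef'; done
```

```text
eef_pos: [0.5862, 0.1195, 0.2236]
ft_force: [-1.0, 0.6, 0.4]
eef_pos: [0.5862, 0.1195, 0.2236]
ft_force: [-1.4, -0.2, 1.6]
eef_pos: [0.5862, 0.1195, 0.2235]
ft_force: [-1.4, 0.2, 0.8]
eef_pos: [0.5862, 0.1196, 0.2234]
ft_force: [-0.5, -0.4, 0.4]
eef_pos: [0.5863, 0.1195, 0.2219]
ft_force: [-1.2, -0.3, 1.5]
eef_pos: [0.5862, 0.1196, 0.222]
ft_force: [-1.5, 0.4, 1.6]
eef_pos: [0.5863, 0.1196, 0.222]
ft_force: [-1.0, 0.2, 1.2]
eef_pos: [0.5863, 0.1195, 0.222]
ft_force: [-1.2, -1.1, -0.0]
eef_pos: [0.5863, 0.1196, 0.2219]
ft_force: [-0.3, -0.5, 1.5]
```

```bash
python3 -m inch '[-1,0,0,1,0,-1,0,0,1,0]' >/dev/null; for i in 1 2 3 4 5 6; do python3 -m inch '[-1,0,0,0,0]' | grep -E 'force|eef'; done
python3 -c "
from h import *
for n in ['side','wrist']: snap(n,n[0]+'9')
crop('s9',225,170,275,225,10,'s9c');crop('w9',225,150,290,225,8,'w9c')"
```

```text
eef_pos: [0.5863, 0.1196, 0.221]
ft_force: [-1.4, -0.1, 2.1]
eef_pos: [0.5863, 0.1196, 0.221]
ft_force: [-1.4, 0.1, 1.3]
eef_pos: [0.5862, 0.1195, 0.221]
ft_force: [-0.8, -0.1, 1.1]
eef_pos: [0.5862, 0.1195, 0.221]
ft_force: [-1.9, -0.9, 0.9]
eef_pos: [0.5862, 0.1196, 0.2209]
ft_force: [-0.7, -1.1, 1.0]
eef_pos: [0.5863, 0.1195, 0.2209]
ft_force: [-0.9, -0.4, 1.2]
```

View pics/s9c.png

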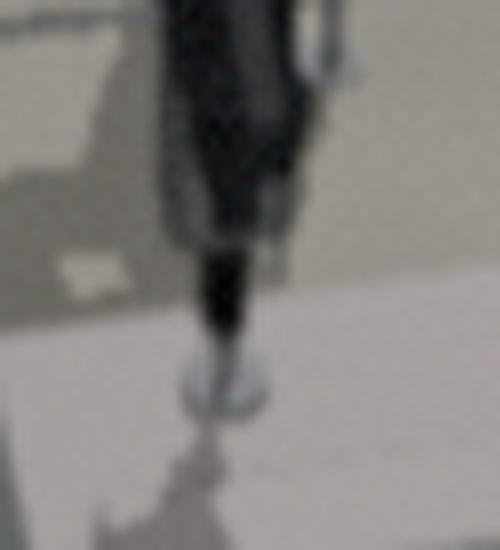

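View pics/w9c.png

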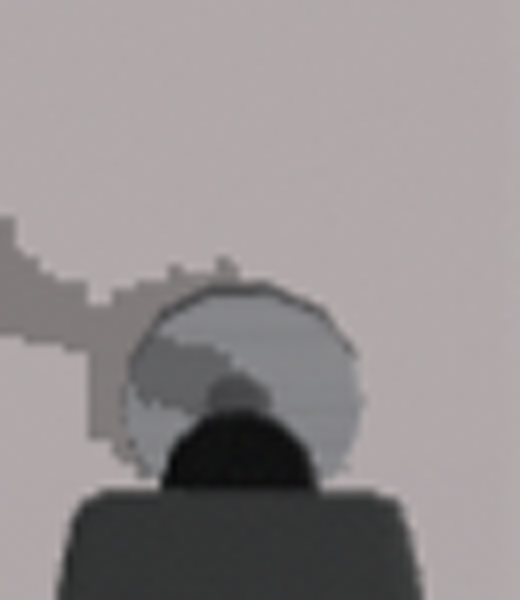

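The tip is over the dot. In the wrist crop it sits at column 240, against the pad centre at 243. Net push is about 2.9 N, so the probe is roughly 3.5 mm in. Holding here.

```bash
for i in 1 2 3 4; do python3 -m inch '[-1,0,0,0,0,-1,0,0,0,0,-1,0,0,0,0,-1,0,0,0,0,-1,0,0,0,0,-1,0,0,0,0,-1,0,0,0,0,-1,0,0,0,0]'; done
python3 -c "
from h import *
snap('side','s10');snap('wrist','w10')"
```

```text
clock: 17.7
eef_pos: [0.5862, 0.1195, 0.2209]
tool_rot: [-0.007, 1.0, -0.0, 0.0]
ft_force: [-0.6, -0.6, 1.9]
grip_width: 0.0254
clock: 18.5
eef_pos: [0.5862, 0.1195, 0.2209]
tool_rot: [-0.007, 1.0, 0.0, 0.0]
ft_force: [-1.8, 0.4, 1.9]
grip_width: 0.0255
clock: 19.3
eef_pos: [0.5862, 0.1195, 0.2209]
tool_rot: [-0.007, 1.0, 0.0, 0.0]
ft_force: [-1.6, -0.0, 1.8]
grip_width: 0.0253
clock: 20.1
eef_pos: [0.5862, 0.1195, 0.2209]
tool_rot: [-0.007, 1.0, 0.0, 0.0]
ft_force: [-0.7, -1.0, 1.8]
grip_width: 0.0252
```

View pics/s10.png

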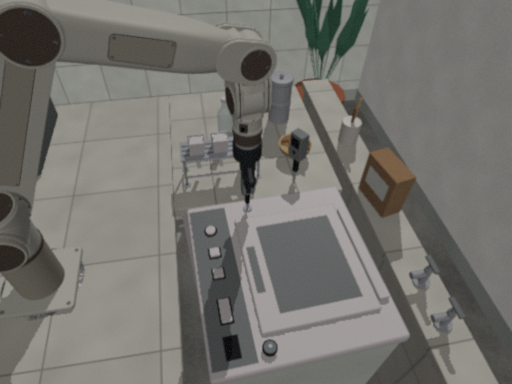

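View pics/w10.png

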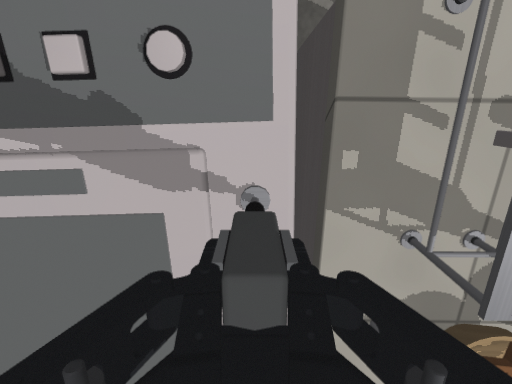

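The side view shows the pen on the pad at (247,208). The level (270,347) and the scoops (197,143 and 220,142) haven't moved, and the keys are up. Handing in.

```bash
python3 -c "
from workcell import order
print(order.job_done())"
```

```text
the job is handed in; nothing more can be done
None
```

I pressed the power, spin and start keys in that order. I then drew the pen from the rack and set it upright on the pad's dot. The job was handed in with the pen still held there, at about 20 s of the 67 s allowed; the hand-in gave no verdict.

- **Keys:** each one reached its hard stop at the same tool height, 0.1375 m, with 11 to 23 N. I released each before pressing the next and did not press the water-level key.
- **Pen:** it is the small one in the rack, gripped at about 25 mm. It lifted out cleanly and did not slip in the fingers when it met the pad.
- **Hold:** the tool kept still within 0.1 mm for more than 3 s. The tip looked to be within about 1 to 2 mm of the dot in the wrist and side views.
- **Push:** net force on the pad was about 3 to 3.5 N. The probe is about 3.3 to 4.5 mm in; I worked this out from the force and tool height, not by seeing it, and the force readings carry about 1 N of noise.
- **Surroundings:** the scoops, bottle and level look unmoved in the last side view.

**Disagreements:** the wrist camera's absolute positions were up to about 6 mm off the top camera's. I centred the tip by comparing tip and dot within the same picture, where the wrist and side cameras agreed to within 0.5 mm. The top view could not confirm the final placing because the arm blocked it.

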